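# Reset the tripped overload relays in order

### The arm

A 6-joint arm with a two-finger parallel gripper is mounted at the origin on the work surface. World frame = base frame: x ahead of the robot, y to its left, z up, the work surface at z = 0. Lengths are in mm, angles in rad, forces in N, time in s.
With the tool pointing down it reaches from about 375 to 750 mm from the base axis. Payload 9 kg.
Tool frame: the origin (TCP) lies midway between the tips of the shut fingers; the grasp point (between the pads) lies 19 mm behind it (ctrl.pinch_z is the distance from the TCP to the grasp point, in mm); z points along the fingers, y is the line along which they close (so a half turn about z gives the same grasp; the last joint's range is limited). The gripper opens to 85 mm and grips with 20 to 120 N. Pads are 22 mm wide; open, the fingers measure 114 mm over their backs; the gripper's body (76 mm by 85 mm) begins 54 mm behind the grasp point. The pads swing forward as they close: fully open they stand 13 mm farther back than shut.
Start: joints at [1.023, 0.104, 0.097, 1.564, 0, 1.353], TCP at [194.317, 567.695, 231.331] pointing down, gripper open.
Joint ranges: [-2.99, 2.99], [-0.84, 1.86], [-1.1, 1.16], [-1.84, 2.11], [-1.51, 1.56], [-3.14, 3.14]. Speed limits (rad/s): [2.22, 2.22, 2.57, 3.14, 3.14, 3.14].

### API

Orientations are given as a unit quaternion [x, y, z, w].
In Python, from bench import ctrl, planner, status, eyes gives the robot as it stands. Calls block until the motion is done:
- ctrl.move_to(position, orientation): joint-space move of the TCP to a pose.
- ctrl.servo_line(position, orientation=None, max_speed=150, until_force=None): straight line of the TCP; orientation=None keeps the orientation; max_speed is the mean speed in mm/s. With until_force (N) it stops when the force on the tool has changed by that much, and returns True; else False.
- ctrl.movej(angles): joint-space move.
- ctrl.grip(opening, newtons=None): finger opening in mm; newtons is the grip in N (None keeps the last); returns when the fingers have stopped.
- ctrl.dwell(seconds).
- planner.inverse_kinematics(position, orientation): joint angles nearest the present ones, or None.
- status.get_state(): the state.
- eyes.grab_frame(name): name is "scene" or "top" or "wrist"; returns the picture (384x512x3 uint8, red, green, blue); there is no depth.
- eyes.camera_info(name): a dict with "intrinsics" (3x3 intrinsics, pixels), "extrinsics" (4x4, takes a point from camera to world coordinates). Camera axes: x right, y down, z forward; pixel columns grow to the right and rows downward; lengths in mm; the calibration is good to about 2 mm. A picture is of the moment at which its call begins: read the wrist's pose just before it. camera_info takes no time and is no camera call; for the wrist camera it gives the pose at the moment of the call.
A pose or a line that the arm cannot do raises ctrl.PlanningError and nothing moves.
- ctrl.close_job(): hands the job in; it is judged then, once.
The state is a dict: "time_s": time; "joint_pos": joint angles; "qd": joint speeds; "joint_efforts": joint torques, N m; "position": TCP position; "tool_rot": TCP orientation; "wrist_force": force on the tool from outside, world axes, zero at the start; "wrist_torque": the same for the moment, N m; "grip_width": finger opening in mm; "grip_force": force on a finger pad.
Only numpy, scipy, OpenCV 4.12 (cv2) and the standard library are available. Lean on these libraries where they do the work, as an engineer would, in place of code of your own. Each camera call takes 0.05 s, during which the arm holds its last target. There are 200 camera calls.

### The job

Three tripped overload relays of different widths stand on the grey sheet, each with a round black reset pin sticking out of its top. Reset them by gently pressing each pin straight down, fully home, with the fingertips: first the widest relay, then the middle-sized one, then the narrowest. Do not lift, tip or shift the relays, and leave everything else alone, above all the timer with the square button.

Things in the scene. Friction and masses are not known exactly. Their poses are not given: they have to be found in the camera images.
- relay_wide: the widest of the three overload relays: a loose off-white plastic block standing on the grey sheet, 100 mm wide (its y), 78 mm deep (its x), 80 mm high, with a grey dial on its -x face; origin at the centre of its underside, z up
- pin_wide (a joint): reset pin of relay_wide: 0 = fully out, 0.008 m = pressed fully home against its stop; it slides straight down into the relay's top and stays where it is left (friction 4 N, no spring); its cap is sprung on it (2.2 N per mm, 6 mm of give), so the cap first gives about 2 mm, then the pin slides, and once it is home the force climbs gently: the pin is home when 6 N or more is felt
- pin_wide_top (a point): centre of the top face of that pin, a black round 18 mm cap, at x 6 mm, y 28 mm in the relay's frame; it stands 17 mm proud of the relay's top when fully out, 9 mm when home and let go, about 5 mm while pressed home with 8 N; moves down with the pin
- relay_middle: the middle-sized of the three overload relays: a loose off-white plastic block standing on the grey sheet, 72 mm wide (its y), 78 mm deep (its x), 74 mm high, with a grey dial on its -x face; origin at the centre of its underside, z up
- pin_middle (a joint): reset pin of relay_middle: 0 = fully out, 0.008 m = pressed fully home against its stop; it slides straight down into the relay's top and stays where it is left (friction 4 N, no spring); its cap is sprung on it (2.2 N per mm, 6 mm of give), so the cap first gives about 2 mm, then the pin slides, and once it is home the force climbs gently: the pin is home when 6 N or more is felt
- pin_middle_top (a point): centre of the top face of that pin, a black round 18 mm cap, at x -6 mm, y -16 mm in the relay's frame; it stands 17 mm proud of the relay's top when fully out, 9 mm when home and let go, about 5 mm while pressed home with 8 N; moves down with the pin
- relay_narrow: the narrowest of the three overload relays: a loose off-white plastic block standing on the grey sheet, 45 mm wide (its y), 78 mm deep (its x), 68 mm high, with a grey dial on its -x face; origin at the centre of its underside, z up
- pin_narrow (a joint): reset pin of relay_narrow: 0 = fully out, 0.008 m = pressed fully home against its stop; it slides straight down into the relay's top and stays where it is left (friction 4 N, no spring); its cap is sprung on it (2.2 N per mm, 6 mm of give), so the cap first gives about 2 mm, then the pin slides, and once it is home the force climbs gently: the pin is home when 6 N or more is felt
- pin_narrow_top (a point): centre of the top face of that pin, a black round 18 mm cap, at x 4 mm, y 0 mm in the relay's frame; it stands 17 mm proud of the relay's top when fully out, 9 mm when home and let go, about 5 mm while pressed home with 8 N; moves down with the pin
- timer: a timer of similar looks, 56 mm wide (its y), 78 mm deep, 72 mm high, loose on the same sheet among the relays; carries a black SQUARE 16 mm spring button standing 9 mm out of its top at x -8, y -10 mm in its frame, to be left alone; origin at the centre of its underside
- timer_button (a joint): the timer's square button: 0 = out, 0.005 m = pressed; springs back; to be left alone
- sheet: fixed grey sheet-metal panel 460 x 800 x 4 mm lying on the bench, on which the relays stand; origin at the centre of its underside
- terminal_block: loose black 4-pole terminal block, 30 x 100 x 40 mm, on the sheet nearer the robot than the relays; origin at the centre of its underside
- screw_jar: loose small clear jar, 42 mm across, 50 mm high, on the sheet nearer the robot than the relays; origin at the centre of its underside
- white_carton: loose small white carton 60 x 90 x 70 mm, on the sheet beyond the relays; origin at the centre of its underside
- tape_roll: loose roll of black tape, 84 mm across, 19 mm high, lying on the sheet beyond the relays; origin at the centre of its underside
- screwdriver: loose screwdriver lying on the bench to the robot's right, off the sheet
- rail_piece: loose piece of steel mounting rail 35 x 160 x 7 mm, on the bench to the robot's left, off the sheet; origin at the centre of its underside
There are look-alikes about, which are no part of the job. Leave any blue look-alike of the relay_narrow alone. What is shaped like the relay_wide but blue is not meant.

How it is judged (in metres and radians):
On the way, in this order (a step that is already met when the one before it is completed fails the run):
1. the widest relay's pin is pressed home (value of joint pin_wide above 0.006 m), for 0.1 s.
2. the middle-sized relay's pin is pressed home (value of joint pin_middle above 0.006 m), for 0.1 s.
3. the narrowest relay's pin is pressed home (value of joint pin_narrow above 0.006 m), for 0.1 s.
At the end, for the whole second after the job is handed in: all three reset pins are at least 6 mm in (of 8 mm), the relays stand upright at rest within 15 mm of where they started, the timer's button is out and the timer and other things are within 30 mm of where they were (value of joint each of pin_wide, pin_middle, pin_narrow above 0.006 m and distance of each of relay_wide, relay_middle, relay_narrow from where it was at the start of the episode below 0.015 m and angle between each of relay_wide, relay_middle, relay_narrow's own z axis and vertical below 0.1 rad and linear speed of each of relay_wide, relay_middle, relay_narrow below 0.02 m/s and value of joint timer_button below 0.002 m and distance of each of timer, terminal_block, screw_jar, white_carton, tape_roll, screwdriver, rail_piece from where it was at the start of the episode below 0.03 m); the robot touches nothing.
It fails at once if the middle-sized relay's pin is pressed (past 3 mm) before the widest relay's is home (value of joint pin_middle above 0.003 m and not (value of joint pin_wide above 0.006 m)).
It fails at once if the narrowest relay's pin is pressed (past 3 mm) before the other two are home (value of joint pin_narrow above 0.003 m and not (value of joint each of pin_wide, pin_middle above 0.006 m)).
It fails at once if a relay is pushed harder than 25 N (contact force between any of the arm, the fingers and relay_wide above 25 N or contact force between any of the arm, the fingers and relay_middle above 25 N or contact force between any of the arm, the fingers and relay_narrow above 25 N).
It fails at once if a relay is lifted (10 mm), tipped (0.2 rad) or shifted (20 mm) (height (world z) of any of relay_wide, relay_middle, relay_narrow above 0.014 m or angle between any of relay_wide, relay_middle, relay_narrow's own z axis and vertical above 0.2 rad or distance of any of relay_wide, relay_middle, relay_narrow from where it was at the start of the episode above 0.02 m).
It fails at once if the timer's square button is pressed (past 2 mm), or the timer or another bystander is moved more than 30 mm (value of joint timer_button above 0.002 m or distance of any of timer, terminal_block, screw_jar, white_carton, tape_roll, screwdriver, rail_piece from where it was at the start of the episode above 0.03 m).
It also fails if it takes over 48 s, if anything falls off the work surface, if the arm or the gripper's body presses on something with over 40 N, if the wrist force passes 120 N, or if a joint passes its speed limit or range.

## Working session

There is one attempt and no reset: what is moved stays moved. The work goes in short steps, each a Python script; the robot and the scene stay as the last script left them, time stands still between calls to the robot, and variables do not carry over. Pictures are saved under pics/ and viewed, at most 10 in all, crops included, and the job is handed in when it is done.

```bash
mkdir -p pics
python3 - <<'E'
from bench import ctrl, planner, status, eyes
import cv2, numpy as np
a=eyes.grab_frame("top"); b=eyes.grab_frame("scene")
np.save("top0.npy",a)
im=np.vstack([cv2.resize(a,(800,600))]); cv2.imwrite("pics/top.png",im[:,:,::-1])
cv2.imwrite("pics/scene.png",cv2.resize(b,(800,600))[:,:,::-1])
for n in("top","scene"):
    c=eyes.camera_info(n);print(n,np.round(c["intrinsics"],2).tolist(),np.round(c["extrinsics"],4).tolist())
s=status.get_state();print(s["time_s"],s["tool_rot"],s["wrist_force"])
E
```

```text
top [[453.96, 0.0, 254.13], [0.0, 453.96, 191.65], [0.0, 0.0, 1.0]] [[-0.0252, -0.9812, 0.1913, 197.331], [-0.9996, 0.0271, 0.0072, -27.7948], [-0.0123, -0.191, -0.9815, 1486.5636], [0.0, 0.0, 0.0, 1.0]]
scene [[401.95, 0.0, 253.23], [0.0, 401.95, 192.88], [0.0, 0.0, 1.0]] [[0.7697, 0.4524, -0.4504, 1057.5901], [0.6384, -0.54, 0.5486, -701.6403], [0.005, -0.7098, -0.7044, 967.6647], [0.0, 0.0, 0.0, 1.0]]
0.1 [ 1.64155186e-01  9.86434341e-01 -5.56909171e-04 -2.36395995e-04] [0.67810366 0.30596082 0.59786118]
```

View pics/top.png

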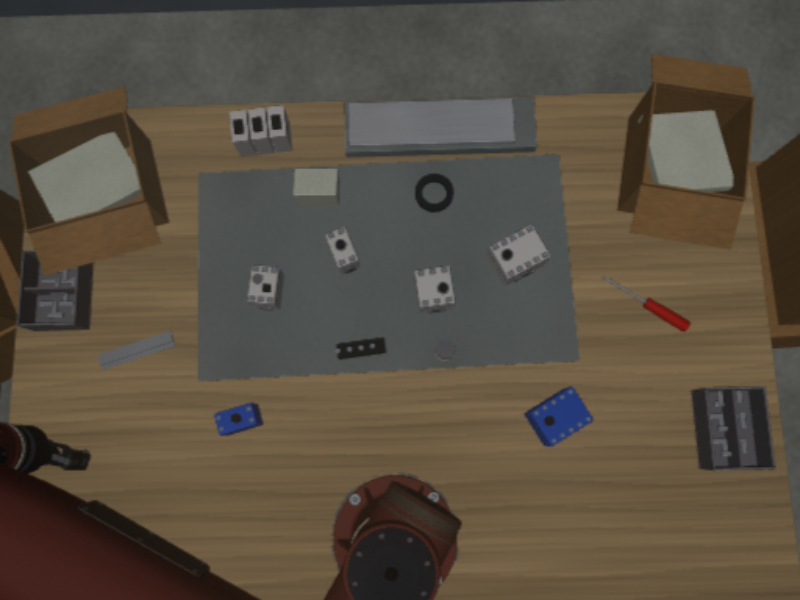

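View pics/scene.png

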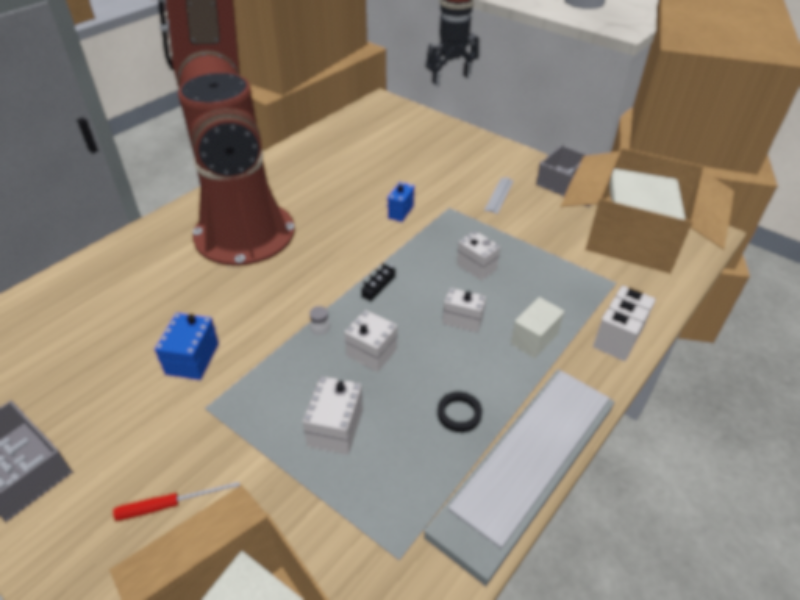

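The top view shows these candidates, in 800x600 pixels:
- **Wide relay:** off-white at (519,252), pin at (508,252).
- **Middle relay:** (434,288), pin at (443,288).
- **Narrow relay:** (342,248), pin at (340,244).
- **Timer:** (263,287), square button at (267,288), so not meant.
- **Blue look-alikes:** (560,417) and (238,418), off the sheet, so not meant.

Next I'll compute the pin positions and confirm them in a crop.

```bash
cat > h.py <<'E'
from bench import ctrl, planner, status, eyes
import cv2, numpy as np
from scipy.spatial.transform import Rotation as R
def ray(c,uv,z):
    K=np.array(c["intrinsics"]);T=np.array(c["extrinsics"])
    d=T[:3,:3]@np.linalg.inv(K)@[uv[0],uv[1],1]; o=T[:3,3]
    return o+d*(z-o[2])/d[2]
def proj(c,p):
    K=np.array(c["intrinsics"]);T=np.array(c["extrinsics"])
    q=K@(T[:3,:3].T@(np.array(p)-T[:3,3])); return q[:2]/q[2]
H={"wide":101,"middle":95,"narrow":89}
E
python3 - <<'E'
from h import *
a=np.load("top0.npy");c=eyes.camera_info("top");g=a.max(2)
crops=[]
for n,u,v,h in[("wide",508,252,101),("middle",443,288,95),("narrow",340,244,89),("timer",267,288,85)]:
    u,v=u*.64,v*.64
    x0,y0=int(u)-5,int(v)-5
    w=g[y0:y0+11,x0:x0+11].astype(float);m=np.clip(110-w,0,None)
    yy,xx=np.mgrid[y0:y0+11,x0:x0+11];p=((xx*m).sum()/m.sum(),(yy*m).sum()/m.sum())
    print(n,np.round(p,2),np.round(ray(c,p,h),1))
    # top face (bright) outline
    y1,x1=int(v)-25,int(u)-30
    k=(g[y1:y1+50,x1:x1+60]>135).astype(np.uint8); k=cv2.morphologyEx(k,cv2.MORPH_CLOSE,np.ones((9,9),np.uint8))
    ct=max(cv2.findContours(k,0,2)[0],key=cv2.contourArea)+np.array([x1,y1])
    pts=np.array([ray(c,q[0],h-17)[:2] for q in ct],np.float32);print("   rect",cv2.minAreaRect(pts))
    crops.append(cv2.resize(a[int(v)-24:int(v)+24,int(u)-32:int(u)+32],(400,300),interpolation=cv2.INTER_CUBIC))
cv2.imwrite("pics/crop.png",np.vstack([np.hstack(crops[:2]),np.hstack(crops[2:])])[:,:,::-1])
E
```

```text
wide [324.05 162.42] [ 554.9 -239.6  101. ]
   rect ((564.24072265625, -268.7200927734375), (68.4034423828125, 93.18879699707031), 28.255252838134766)
middle [283.11 183.83] [ 491.  -108.9   95. ]
   rect ((497.72784423828125, -92.7298583984375), (68.68861389160156, 63.53860855102539), 6.688410758972168)
narrow [217.46 156.07] [588.5  96.5  89. ]
   rect ((586.6589965820312, 96.92343139648438), (65.71781158447266, 37.105228424072266), 20.329044342041016)
timer [169.84 183.57] [503.9 248.5  85. ]
   rect ((513.5809326171875, 259.33978271484375), (47.190338134765625, 45.29657745361328), 83.46394348144531)
```

View pics/crop.png

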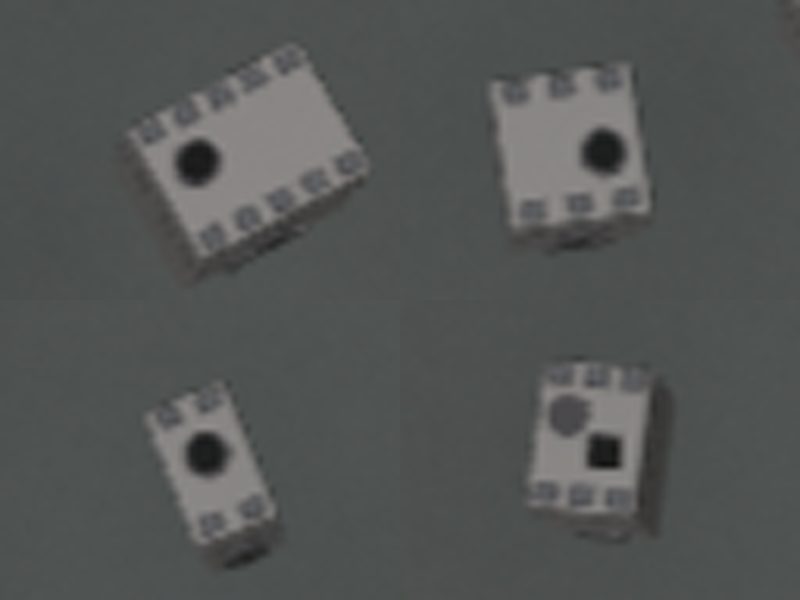

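The crop confirms that wide, middle and narrow carry round black pins, and that the timer (bottom right) has the square button. The wide pin at (6,28) in a frame yawed 28° predicts (556,-241), and I measured (555,-240). I'll go above it with the fingers shut and take one close look.

Run:
```python
from h import *
ctrl.grip(0,30)
q=[0.7071068,0.7071068,0,0]
q0=status.get_state()["tool_rot"]
for o in (q,[1,0,0,0],[0,1,0,0],q0):
    if planner.inverse_kinematics([554.9,-239.6,180],o) is not None: break
print(o, planner.inverse_kinematics([554.9,-239.6,180],o))
ctrl.move_to([554.9,-239.6,180],o)
c=eyes.camera_info("wrist");a=eyes.grab_frame("wrist")
cv2.imwrite("pics/w1.png",a[:,:,::-1])
print(proj(c,[554.9,-239.6,101]),c["extrinsics"][:3],status.get_state()["position"],status.get_state()["time_s"],status.get_state()["wrist_force"])
```

```text
[0.7071068, 0.7071068, 0, 0] [-0.62370618  0.11317838  0.01397836  1.47159631  0.          0.94709015]
[258.83871236 203.23226313] [[ 9.99998870e-01  1.25698087e-03  8.24039397e-04  5.55183753e+02]
 [ 1.45441897e-03 -9.47551175e-01 -3.19600774e-01 -1.56703210e+02]
 [ 3.79087440e-04  3.19601612e-01 -9.47551933e-01  3.22731093e+02]] [ 555.18431756 -238.97148323  180.09045146] 4.0167 [-0.49878757 -0.70274262 -0.26095489]
```

View pics/w1.png

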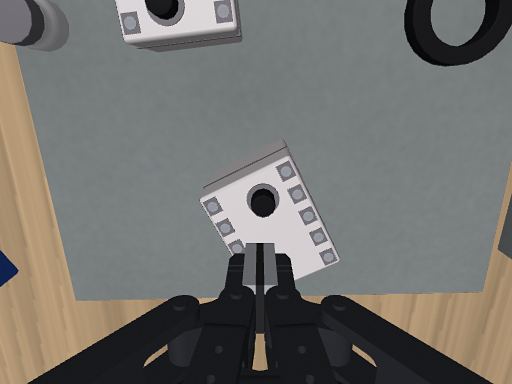

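The wrist view shows the wide relay's black cap at about (263,203), against a predicted (259,203), so the estimate is about 2 mm off in x. I'll correct by the blob centroid and press with a force stop.

```bash
cat >> h.py <<'E'
Q=[0.7071068,0.7071068,0,0]
def refine(n,xy):
    c=eyes.camera_info("wrist");a=eyes.grab_frame("wrist")
    cv2.imwrite(f"pics/ref_{n}.png",a[:,:,::-1])
    u=proj(c,[*xy,H[n]])
    k=(a.max(2)<45).astype(np.uint8); k[242:]=0
    m,_,st,ce=cv2.connectedComponentsWithStats(k)
    i=min((i for i in range(1,m) if st[i,4]>150),key=lambda i:np.hypot(*(ce[i]-u)))
    s=st[i]; print("blob",s,ce[i],"pred",u)
    # cap's top face: nearest-to-image-bottom disc of the blob (side shows above it)
    p=(s[0]+s[2]/2-.5, s[1]+s[3]-s[2]/2-.5)
    r=ray(c,p,H[n]); print("refined",n,r, "dia",s[2]/c["intrinsics"][0][0]*np.linalg.norm(r-np.array(c["extrinsics"])[:3,3]))
    return r[:2]
def press(n,xy):
    ctrl.servo_line([*xy,H[n]+12],Q,max_speed=80); ctrl.dwell(.3)
    f0=status.get_state()["wrist_force"]
    hit=ctrl.servo_line([*xy,H[n]-13.5],Q,max_speed=10,until_force=8)
    s=status.get_state(); print(n,"hit",hit,"z",s["position"][2]-H[n],"dF",s["wrist_force"]-f0,s["time_s"])
    ctrl.dwell(.2); s=status.get_state(); print(" after",s["position"],s["wrist_force"]-f0)
    return hit
E
python3 - <<'E'
from h import *
xy=refine("wide",[554.9,-239.6])
if np.hypot(*(xy-[554.9,-239.6]))<6:
    hit=press("wide",xy)
E
```

```text
blob [251 189  25  28 543] [262.62246777 202.37753223] pred [258.86113286 203.17850867]
refined wide [ 557.84532927 -240.21991714  101.        ] dia 17.79953396796877
wide hit True z -11.135303798985888 dF [-0.52660909  1.33067734  7.99732653] 7.45
 after [ 557.88829258 -240.25382011   90.04680334] [-1.00161404  0.64729243  7.78609019]
```

Home: 8 N at 11 mm of travel, against about 11.6 mm expected. Next, the middle relay.

Run:
```python
from h import *
def go(n,xy):
    p=status.get_state()["position"]
    ctrl.servo_line([p[0],p[1],180],Q,max_speed=120)
    ctrl.move_to([*xy,180],Q); ctrl.dwell(.2)
    r=refine(n,xy)
    if np.hypot(*(r-xy))>6: print("STOP"); return False
    return press(n,r)
if go("middle",[493,-109]): go("narrow",[590.5,96])
```

```text
blob [248 183  24  27 520] [259.85769231 196.05192308] pred [259.00139023 198.63335867]
refined middle [ 493.36242529 -108.12784278   95.        ] dia 17.397126266579445
middle hit True z -11.216473655187656 dF [-1.50657133  1.27667994  6.47300764] 12.9083
 after [ 493.39666216 -108.13876782   83.92086814] [-1.79286686  0.57950859  7.53972292]
blob [249 177  24  27 493] [260.27991886 189.74036511] pred [259.29610247 194.78849027]
refined narrow [591.39687515  98.57623339  89.        ] dia 17.7831107372837
narrow hit True z -11.164422185602305 dF [-2.0190817  -0.01329733  7.96433904] 18.75
 after [591.46064027  98.59294903  78.00396745] [-1.74878653 -0.01202533  7.50536903]
```

All three travelled about 11 mm at around 8 N. I'll retreat and check once from the top camera.

Run:
```python
from h import *
p=status.get_state()["position"]
ctrl.servo_line([p[0],p[1],220],Q,max_speed=120)
ctrl.move_to([194.3,567.7,231],status.get_state()["tool_rot"])
a=eyes.grab_frame("top");b=np.load("top0.npy")
cr=lambda i:cv2.resize(i[90:260,120:380],(520,300),interpolation=cv2.INTER_CUBIC)
cv2.imwrite("pics/end.png",np.vstack([cr(b),cr(a)])[:,:,::-1]); print(status.get_state()["time_s"])
```

```text
22.5417
```

View pics/end.png

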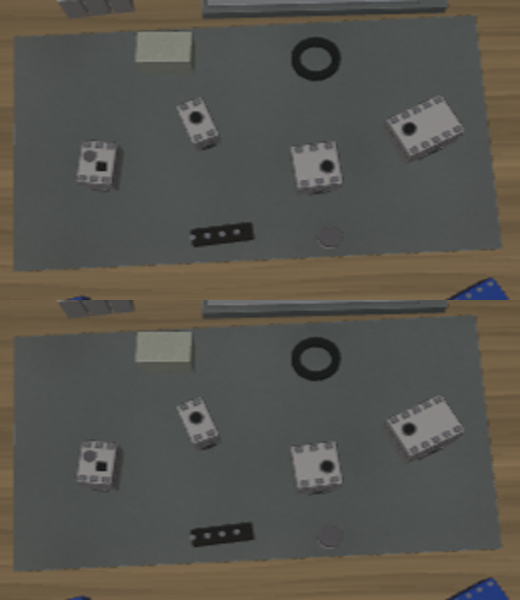

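The before (upper) and after (lower) views match: the relays at (425,427), (317,465) and (197,420), the timer and the other things on the sheet are unmoved.

```bash
python3 -c "
from bench import ctrl
print(ctrl.close_job())"
```

```text
the job is handed in; nothing more can be done
None
```

I pressed all three pins in order (wide, middle, narrow), each about 11 mm at roughly 8 N, which means home; nothing looked moved in the top-camera check, and the job was handed in at about 22.5 s, but no verdict came back.

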